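# Drive the worn bushing out of an espresso valve body

### The arm

A 6-joint arm with a two-finger parallel gripper is mounted at the origin on the work surface. World frame = base frame: x ahead of the robot, y to its left, z up, the work surface at z = 0. Lengths are in mm, angles in degrees, forces in N, time in s.
With the tool pointing down it reaches from about 300 to 850 mm from the base axis. Payload 4.2 kg.
Tool frame: the origin (TCP) lies on the centre line of the jaws, within the pads' length; the fingertips stand 8 mm ahead of it and the grasp point (between the pads) lies 11 mm behind it; z points along the fingers, y is the line along which they close (so a half turn about z gives the same grasp; the last joint's range is limited). The gripper opens to 91 mm and grips with 3 to 60 N. Pads are 32 mm wide; open, the fingers measure 118 mm over their backs; the gripper's body (76 mm by 178 mm) begins 60 mm behind the grasp point.
Start: joints at [68.411, 18.312, 89.639, -0, 72.044, -1.146], TCP at [200.837, 538.801, 221.976] pointing down, gripper open.
Joint ranges: [-177.97, 177.97], [-48.28, 115.42], [12.27, 149.76], [-77.06, 257.06], [2.81, 150.46], [-146.56, 146.56]. Speed limits (degrees/s): [147.25, 147.25, 180, 180, 180, 180].

### API

Orientations are given as [roll, pitch, yaw] about the fixed x, y, z axes, in that order (R = Rz(yaw) Ry(pitch) Rx(roll)).
In Python, from workcell import telemetry, eyes, ticket gives the robot as it stands. The module is installed in compiled form; this text tells all that it offers.
- The arm moves only by the shell command python3 -m crank 'ROWS' [OPENING] [FORCE]. ROWS is JSON, a list of rows, each an object of numbers: "dx", "dy", "dz": the shift along the world's x, y, z normalised to -1 to 1, where 1 is 80 cm; "yaw": the turn about the world's z normalised to -1 to 1, where 1 is 5 degrees. A call has 1 to 10 rows; each row shifts and turns the commanded pose from where the row before left it; what a row does not reach is not made up. A row lasts 1/8 s, in which the tool goes at most 62.5 mm and 10.7 degrees, less where a joint would pass 70% of its speed; a pose out of reach is approached as far as the arm can. A call with a number of a shift or a turn outside -1 to 1 is refused whole. A call with a gripper value outside its range is refused whole. OPENING is the opening, from 0 (shut) to 1 (fully open), set as the call begins (- or left out, the last holds). The fingers move at their own pace and stop on an object; FORCE is the grip in N (left out, the last holds). Time passes only in rows, so rows that do not move let the fingers close. It gives the time, the measured TCP pose, the force, the opening and the grip force at its end, in the units of the state.
- telemetry.state(): the state, without advancing time (a new reading comes with each control period).
- eyes.grab_frame(name): name is "scene" or "top"; returns the picture (420x560x3 uint8, red, green, blue); there is no depth.
- eyes.calibration(name): a dict with "camera_matrix" (3x3 intrinsics, pixels), "world_from_camera" (4x4, takes a point from camera to world coordinates). Camera axes: x right, y down, z forward; pixel columns grow to the right and rows downward; lengths in mm; the calibration is good to about 2 mm. A picture is of the moment at which its call begins. calibration takes no time and is no camera call.
- ticket.job_done(): hands the job in; it is judged then, once.
The state is a dict: "time_s": time; "qpos": joint angles; "qvel": joint speeds; "effort": joint torques, N m; "ee_pos": TCP position; "ee_rot": TCP orientation; "force": force on the tool from outside, world axes, zero at the start; "torque": the same for the moment, N m; "gripper_width": finger opening in mm; "gripper_force": force on a finger pad.
Only numpy, scipy, OpenCV 4.12 (cv2) and the standard library are available. Lean on these libraries where they do the work, as an engineer would, in place of code of your own. Each camera call takes 0.05 s, during which the arm holds its last target. There are 200 camera calls.

### The job

Take the red-handled ejector rod out of its wooden rest, put it nose first into the bore of the brass valve body and press the worn brown bushing down until it drops into the blue tray, going on until the rod's collar bears firmly on the steel stop ring; hold it there for a moment. Press gently and by feel: never more than about 30 N on the rim, bushing or ring. Then put the rod back in its rest, leave the bushing in the tray, and do not disturb the tamper, pitcher, portafilter and cup.

Things in the scene. Friction and masses are not known exactly. Their poses are not given: they have to be found in the camera images.
- stand: Fixed service stand, place and yaw vary. Origin: centre of its underside. On two side plates a brass valve body 70 (x) x 106 (y) mm, 62 to 112 mm above the table, with an upright through bore of 19 mm diameter in its middle. Round the mouth a steel depth-stop ring, 48 mm outside, 22 mm inside, left stuck at any height from 2 to 18 mm proud of the brass (not reported). Blue tray below the bore.
- bore_mouth (a point): Centre of the bore's upper mouth in the brass valve body's flat top, inside the steel ring, 112 mm above the table; z up, along the bore.
- tray (a point): Centre of the blue catch tray's inner floor, 12 mm above the table, straight below the bore; inside 96 (stand x) x 78 (stand y) mm, walls 16 mm high above the floor. Axes as the stand's.
- bushing: Brown bushing, 18 mm diameter, 24 mm high, 40 g, origin centre of underside. Starts upright in the bore, top about 19.5 mm below the mouth, held by three sprung balls in the bore wall 8 mm above the bore's lower end. Pushing it down takes up to 20 N at first, then up to 12 N all the way; it drops when its top has passed the balls, with the rod's nose 36 to 45 mm below the mouth.
- bushing_center (a point): Middle of the bushing, 12 mm above its underside.
- rod: Ejector rod, upright, 180 g, origin centre of the nose's end face, z up. Steel shaft 15.5 mm diameter, 63.5 mm long, nose tapering to 12 mm over 3 mm; then a dark stop collar 34 mm diameter, 6 mm thick; then a red handle 24 mm diameter, 69.5 to 129.5 mm above the nose. Hangs in the rest by its collar. In the bore the collar meets the steel ring with the nose 45.5 to 61.5 mm below the mouth.
- rod_collar (a point): Centre of the underside of the rod's collar, 63.5 mm above the nose.
- rest: Fixed wooden rest for the rod, its place and yaw vary; foot 90 x 90 x 10 mm, dark block 70 x 70 mm up to 76 mm above the table with an upright hole of 23 mm diameter, 66 mm deep. Origin: centre of its underside.
- rest_mouth (a point): Centre of the hole in the rest's top, 76 mm above the table. The rod's collar lies on this top when it is put away.
- tamper: Loose bystander: coffee tamper standing on its 58 mm steel foot, 85 mm high, dark wooden handle. Origin under its centre.
- pitcher: Loose bystander: steel milk pitcher, 84 mm diameter, 100 mm high, handle at its own +y. Origin under its centre.
- portafilter: Loose bystander: steel portafilter bowl 70 mm diameter, 30 mm high, with a black handle along its own -x to 167 mm from the centre. Origin under the bowl's centre.
- cup: Loose bystander: white cup, 76 mm diameter, 60 mm high. Origin under its centre.
Not all that is in view belongs to the job. What is shaped like the rod but green or white is not meant. Leave any turquoise look-alike of the rest alone.

How it is judged:
By the outcome, as a careful person would: the job done as asked, in the order asked, and still so for the second after the job is handed in, with the robot touching nothing.
It also fails if it takes over 64 s, if anything falls off the work surface, if the arm or the gripper's body presses on something with over 40 N, if the wrist force passes 120 N, or if a joint passes its speed limit or range.

## Working session

There is one attempt and no reset: what is moved stays moved. The work goes in short steps, Python scripts to look and compute and a shell command to move; the robot and the scene stay as the last step left them, time stands still between calls to the robot, and variables do not carry over. Pictures are saved under pics/ and viewed, at most 10 in all, crops included, and the job is handed in when it is done.

```bash
mkdir -p pics; python3 - <<'E'
from workcell import telemetry, eyes
import cv2, numpy as np, pickle
print(telemetry.state())
d={}
for n in("scene","top"):
    im=eyes.grab_frame(n); c=eyes.calibration(n); d[n]=(im,c)
    cv2.imwrite(f"pics/{n}0.png",im[:,:,::-1]); print(n,np.round(c["camera_matrix"],1).tolist(),np.round(c["world_from_camera"],3).tolist())
pickle.dump(d,open("d0.pkl","wb"))
E
```

```text
{'time_s': 0.0, 'qpos': array([ 6.84121988e+01,  1.83496854e+01,  8.97055601e+01,  1.75138832e-03,
        7.20421272e+01, -1.14814364e+00]), 'qvel': array([ 0.02644428,  0.1514874 , -0.11757653, -0.02278329, -0.0939279 ,
        0.05294813]), 'effort': array([-2.87898129e-04, -4.12455225e+01, -2.31975532e+01,  7.27284956e-02,
        4.57423087e-02, -1.49977063e-04]), 'ee_pos': array([200.63736179, 538.34965381, 221.14559073]), 'ee_rot': array([-1.79902680e+02, -3.61592211e-03,  1.59559798e+02]), 'force': array([1.11217636, 0.07037041, 0.30192219]), 'torque': array([ 0.00812327, -0.01359137, -0.03035237]), 'gripper_force': 0.0, 'gripper_width': 91.58206880102078}
scene [[472.8, 0.0, 275.3], [0.0, 472.8, 212.4], [0.0, 0.0, 1.0]] [[0.319, 0.672, -0.669, 1143.309], [0.948, -0.221, 0.23, -96.644], [0.007, -0.707, -0.707, 721.464], [0.0, 0.0, 0.0, 1.0]]
top [[486.1, 0.0, 276.4], [0.0, 486.1, 202.8], [0.0, 0.0, 1.0]] [[0.02, -0.982, 0.187, 409.526], [-1.0, -0.02, 0.005, 101.949], [-0.001, -0.187, -0.982, 988.873], [0.0, 0.0, 0.0, 1.0]]
```

View pics/scene0.png

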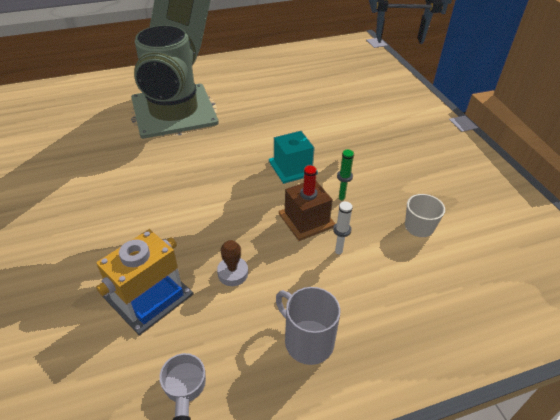

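View pics/top0.png

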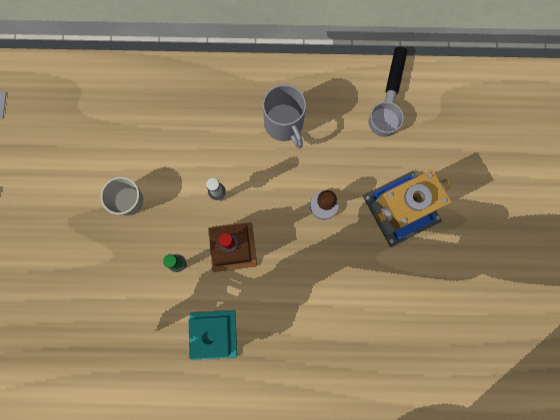

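The scene shows three rod shapes: red at scene (310,182)/top (227,241), green at (346,172)/(174,262) and white at (343,225)/(214,187). The red one fits, because it hangs in the dark wooden block. The turquoise block at (293,155)/(212,335) is the look-alike rest. The stand's steel ring is at scene (135,252)/top (418,197). I'll confirm in one crop.

```bash
cat > h.py <<'E'
import numpy as np, cv2
def ray(c,uv):
    T=c["world_from_camera"]; d=T[:3,:3]@np.linalg.inv(c["camera_matrix"])@np.array([uv[0],uv[1],1.]); return T[:3,3],d/np.linalg.norm(d)
def plane(c,uv,z):
    o,d=ray(c,uv); return o+d*(z-o[2])/d[2]
def tri(c1,u1,c2,u2):
    (o1,d1),(o2,d2)=ray(c1,u1),ray(c2,u2)
    s=np.linalg.lstsq(np.c_[d1,-d2],o2-o1,rcond=None)[0]; a,b=o1+s[0]*d1,o2+s[1]*d2
    return (a+b)/2,np.linalg.norm(a-b)
def proj(c,p):
    T=np.linalg.inv(c["world_from_camera"]); q=c["camera_matrix"]@(T[:3,:3]@np.array(p)+T[:3,3]); return q[:2]/q[2]
def blobs(m):
    n,l,s,ce=cv2.connectedComponentsWithStats(m.astype(np.uint8)); return [(s[i,4],ce[i].round(1).tolist(),s[i,:4].tolist()) for i in range(1,n) if s[i,4]>15]
E
python3 - <<'E'
import pickle; from h import *
d=pickle.load(open("d0.pkl","rb")); tiles=[]
for n,boxes in (("scene",[(280,150,100,100),(95,225,100,100)]),("top",[(180,195,100,100),(360,150,100,100)])):
    im,c=d[n]; hsv=cv2.cvtColor(im,cv2.COLOR_RGB2HSV); H,S,V=[hsv[...,i].astype(int) for i in range(3)]
    print(n,"red",blobs(((H<6)|(H>174))&(S>180)&(V>110)))
    print(n,"brass",blobs((H>14)&(H<24)&(S>190)&(V>150)))
    tiles.append(np.hstack([cv2.resize(im[y:y+h,x:x+w],(300,300),interpolation=cv2.INTER_CUBIC) for x,y,w,h in boxes]))
cv2.imwrite("pics/crop1.png",np.vstack(tiles)[:,:,::-1])
E
```

```text
scene red [(np.int32(71), [310.0, 169.3], [305, 166, 11, 8])]
scene brass [(np.int32(19), [149.4, 240.4], [146, 236, 8, 10]), (np.int32(64), [155.1, 254.8], [150, 247, 15, 16]), (np.int32(16), [158.8, 248.4], [157, 246, 5, 7])]
top red [(np.int32(134), [224.9, 239.1], [219, 233, 13, 14])]
top brass []
```

View pics/crop1.png

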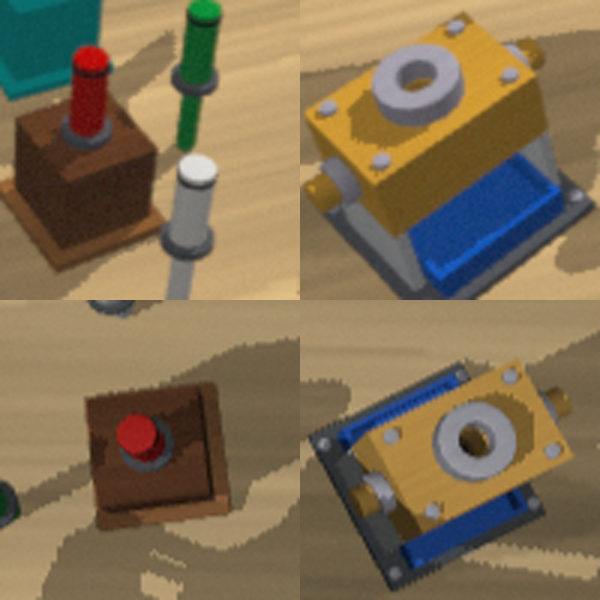

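The crop confirms it: the red rod hangs in the dark brown block, and the green and white rods stand free. The ring and the four bolt heads on the brass top are clear. Next I'll measure the positions.

```bash
python3 - <<'E'
import pickle; from h import *
d=pickle.load(open("d0.pkl","rb"))
cs,ct=d["scene"][1],d["top"][1]
s=([310.0,169.3],[224.9,239.1])
print("cap tri",tri(cs,s[0],ct,s[1]),"z142:",plane(cs,s[0],142),plane(ct,s[1],142))
# collar / ring via bright gray masks
E=dict()
for n,(x0,y0,x1,y1) in (("scene",(112,234,156,272)),("top",(402,180,438,216))):
    im,c=d[n]; up=cv2.resize(im[y0:y1,x0:x1],None,fx=8,fy=8,interpolation=cv2.INTER_CUBIC)
    hsv=cv2.cvtColor(up,cv2.COLOR_RGB2HSV); m=((hsv[...,1]<70)&(hsv[...,2]>100)).astype(np.uint8)
    cn,hi=cv2.findContours(m,cv2.RETR_CCOMP,cv2.CHAIN_APPROX_NONE)
    for k,h in zip(cn,hi[0]):
        if cv2.contourArea(k)>1500:
            e=cv2.fitEllipse(k); uv=[(e[0][0]+.5)/8-.5+x0,(e[0][1]+.5)/8-.5+y0]
            print(n,"hole" if h[3]>=0 else "outer",np.round(uv,2),np.round(np.array(e[1])/8,1),round(e[2]),[plane(c,uv,z).round(1)[:2].tolist() for z in (114,122,130)])
    cv2.imwrite(f"m_{n}.png",np.hstack([up[:,:,::-1],cv2.cvtColor(m*255,cv2.COLOR_GRAY2BGR)]))
a,b=cv2.imread("m_scene.png"),cv2.imread("m_top.png")
o=np.zeros((600,720,3),np.uint8);o[:a.shape[0],:a.shape[1]]=a;o[a.shape[0]:a.shape[0]+b.shape[0],:b.shape[1]]=b[:600-a.shape[0]] 
cv2.imwrite("pics/ring.png",o)
b=np.array([[391,436],[433,511],[511,376],[553,451]]);b=np.c_[360+(b[:,0]-300)/3,150+(b[:,1]-300)/3]-.33
P=np.array([plane(ct,q,114) for q in b]);print("bolts top",P.round(1).tolist(),P.mean(0).round(1))
b=np.array([[327,108],[381,160],[456,26],[510,75]]);b=np.c_[95+(b[:,0]-300)/3,225+b[:,1]/3]-.33
P=np.array([plane(cs,q,114) for q in b]);print("bolts scene",P.round(1).tolist(),P.mean(0).round(1))
# rest block top corners (scene/top) 
bt=np.array([[86,398],[215,383],[101,515],[211,500]]);
E
```

```text
cap tri (array([504.06389403, 193.97112824, 140.29010966]), np.float64(2.1689526141006095)) z142: [505.78098956 192.02223095 142.        ] [504.21723991 194.82288071 142.        ]
scene outer [133.72 252.76] [27.  30.8] 73 [[585.3, -153.9], [592.6, -153.1], [600.0, -152.4]]
scene hole [133.83 260.71] [10.8 22.9] 83 [[602.6, -155.7], [609.7, -154.9], [616.9, -154.2]]
scene hole [133.14 249.99] [ 9.3 11. ] 62 [[578.9, -154.1], [586.3, -153.3], [593.7, -152.6]]
top outer [417.72 196.83] [26.1 27.9] 74 [[592.4, -153.0], [590.7, -150.6], [589.0, -148.3]]
top hole [417.72 196.85] [ 9.7 12.6] 137 [[592.3, -152.9], [590.7, -150.6], [589.0, -148.3]]
bolts top [[594.8, -102.2, 114.0], [548.8, -126.6, 114.0], [634.1, -177.1, 114.0], [587.4, -200.9, 114.0]] [ 591.3 -151.7  114. ]
bolts scene [[587.0, -202.7, 114.0], [632.4, -178.2, 114.0], [547.8, -127.4, 114.0], [594.7, -103.8, 114.0]] [ 590.5 -153.   114. ]
```

View pics/ring.png

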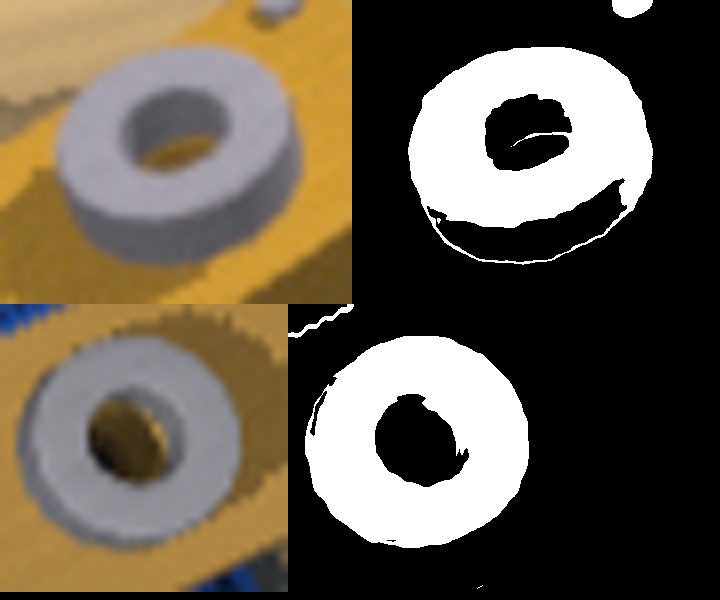

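Both views put the bore at about (591,-152), with the ring top at about z 127 (134.0,250.3 in scene). The rod's axis is at about (504.5,193.5). Now I move above the rod.

```bash
python3 - <<'E'
import pickle; from h import *
d=pickle.load(open("d0.pkl","rb")); cs,ct=d["scene"][1],d["top"][1]
print("ring top",tri(cs,[134.0,250.3],ct,[418.6,196.1]))
E
python3 -m crank '[{"dx":0.0475,"dy":-0.0539},{"dx":0.0475,"dy":-0.0539},{"dx":0.0475,"dy":-0.0539},{"dx":0.0475,"dy":-0.0539},{"dx":0.0475,"dy":-0.0539},{"dx":0.0475,"dy":-0.0539},{"dx":0.0475,"dy":-0.0539},{"dx":0.0475,"dy":-0.0539},{},{}]' 0.7
```

```text
ring top (array([ 591.21639383, -151.39834647,  125.98652424]), np.float64(0.5757021221477768))validation failed for argument at $[0]...
```

```bash
python3 -m crank '[{"dx":0.0475,"dy":-0.0539,"dz":0,"yaw":0},{"dx":0.0475,"dy":-0.0539,"dz":0,"yaw":0},{"dx":0.0475,"dy":-0.0539,"dz":0,"yaw":0},{"dx":0.0475,"dy":-0.0539,"dz":0,"yaw":0},{"dx":0.0475,"dy":-0.0539,"dz":0,"yaw":0},{"dx":0.0475,"dy":-0.0539,"dz":0,"yaw":0},{"dx":0.0475,"dy":-0.0539,"dz":0,"yaw":0},{"dx":0.0475,"dy":-0.0539,"dz":0,"yaw":0},{"dx":0,"dy":0,"dz":0,"yaw":0},{"dx":0,"dy":0,"dz":0,"yaw":0}]' 0.7
```

```text
time_s: 1.35
ee_pos: [504.3, 193.9, 221.5]
ee_rot: [-180.0, -0.1, 159.5]
force: [-0.7, -0.2, -0.8]
gripper_width: 64.0
gripper_force: 0.0
```

```bash
python3 -m crank '[{"dx":0,"dy":0,"dz":-0.037,"yaw":0},{"dx":0,"dy":0,"dz":-0.037,"yaw":0},{"dx":0,"dy":0,"dz":-0.037,"yaw":0},{"dx":0,"dy":0,"dz":-0.037,"yaw":0},{"dx":0,"dy":0,"dz":0,"yaw":0},{"dx":0,"dy":0,"dz":0,"yaw":0}]' 0.7; python3 -m crank '[{"dx":0,"dy":0,"dz":0,"yaw":0},{"dx":0,"dy":0,"dz":0,"yaw":0},{"dx":0,"dy":0,"dz":0,"yaw":0},{"dx":0,"dy":0,"dz":0,"yaw":0},{"dx":0,"dy":0,"dz":0,"yaw":0},{"dx":0,"dy":0,"dz":0,"yaw":0},{"dx":0,"dy":0,"dz":0,"yaw":0},{"dx":0,"dy":0,"dz":0,"yaw":0}]' 0 50
```

```text
time_s: 2.1
ee_pos: [505.0, 194.9, 104.7]
ee_rot: [179.9, 0.1, 159.6]
force: [0.3, -0.1, 1.8]
gripper_width: 63.7
gripper_force: 0.0
time_s: 3.1
ee_pos: [504.9, 193.8, 103.7]
ee_rot: [180.0, 0.0, 159.6]
force: [0.6, -0.9, 2.1]
gripper_width: 23.3
gripper_force: 50.0
```

```bash
python3 -m crank '[{"dx":0,"dy":0,"dz":0.015,"yaw":0},{"dx":0,"dy":0,"dz":0.03,"yaw":0},{"dx":0,"dy":0,"dz":0.03,"yaw":0},{"dx":0,"dy":0,"dz":0.03,"yaw":0},{"dx":0,"dy":0,"dz":0.03,"yaw":0},{"dx":0,"dy":0,"dz":0.03,"yaw":0},{"dx":0,"dy":0,"dz":0.015,"yaw":0},{"dx":0,"dy":0,"dz":0,"yaw":0}]'; python3 - <<'E'
from workcell import telemetry, eyes; import cv2,pickle
from h import *
print(telemetry.state()["ee_pos"])
d={n:(eyes.grab_frame(n),eyes.calibration(n)) for n in("scene","top")}; pickle.dump(d,open("d1.pkl","wb"))
for n in d: print(n, proj(d[n][1],[504.5,193.8,157]),proj(d[n][1],[504.5,193.8,220]))
im=d["scene"][0][60:210,240:390]; im2=d["top"][0][160:310,150:300]
cv2.imwrite("pics/lift.png",cv2.resize(np.hstack([im,im2]),None,fx=2.6,fy=2.6)[:,:,::-1])
E
```

```text
time_s: 4.1
ee_pos: [505.0, 193.9, 248.2]
ee_rot: [179.9, 0.1, 159.6]
force: [0.3, 0.8, -1.1]
gripper_width: 23.4
gripper_force: 50.0
[505.04265513 193.92454069 248.20957306]
scene [311.09264579 162.57056577] [313.21102076 135.1327823 ]
top [224.58411227 237.95672877] [220.39821281 233.36816724]
```

View pics/lift.png

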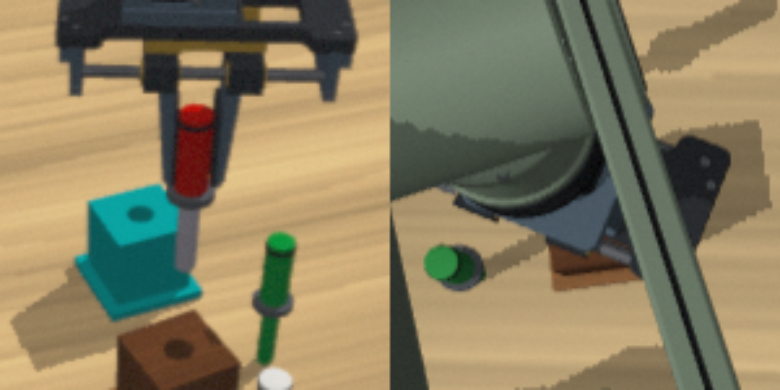

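The rod is held upright with its nose clear, and the rest hole is visible at scene (308.5,194). Next I move over the bore.

```bash
python3 -m crank '[{"dx":0.0108,"dy":-0.0432,"dz":0,"yaw":0},{"dx":0.0108,"dy":-0.0432,"dz":0,"yaw":0},{"dx":0.0108,"dy":-0.0432,"dz":0,"yaw":0},{"dx":0.0108,"dy":-0.0432,"dz":0,"yaw":0},{"dx":0.0108,"dy":-0.0432,"dz":0,"yaw":0},{"dx":0.0108,"dy":-0.0432,"dz":0,"yaw":0},{"dx":0.0108,"dy":-0.0432,"dz":0,"yaw":0},{"dx":0.0108,"dy":-0.0432,"dz":0,"yaw":0},{"dx":0.0108,"dy":-0.0432,"dz":0,"yaw":0},{"dx":0.0108,"dy":-0.0432,"dz":0,"yaw":0}]'; python3 -m crank '[{"dx":0,"dy":0,"dz":-0.01,"yaw":0},{"dx":0,"dy":0,"dz":-0.01,"yaw":0},{"dx":0,"dy":0,"dz":0,"yaw":0},{"dx":0,"dy":0,"dz":0,"yaw":0},{"dx":0,"dy":0,"dz":0,"yaw":0}]'; python3 - <<'E'
from workcell import telemetry, eyes; import cv2,pickle
from h import *
print(telemetry.state()["ee_pos"],telemetry.state()["ee_rot"],telemetry.state()["force"])
d={n:(eyes.grab_frame(n),eyes.calibration(n)) for n in("scene",)}; pickle.dump(d,open("d2.pkl","wb"))
im,c=d["scene"]; u=proj(c,[591,-152,127]).round().astype(int); print(u, proj(c,[591,-152,141]),proj(c,[591,-152,270.5]))
x0,y0=u[0]-50,u[1]-110
cv2.imwrite("pics/over.png",cv2.resize(im[y0:y0+150,x0:x0+100],None,fx=4,fy=4,interpolation=cv2.INTER_CUBIC)[:,:,::-1]); print(x0,y0)
E
```

```text
time_s: 5.45
ee_pos: [590.9, -152.8, 246.0]
ee_rot: [-180.0, -0.2, 159.6]
force: [0.4, 0.1, -1.3]
gripper_width: 23.2
gripper_force: 50.0
time_s: 6.08
ee_pos: [591.4, -151.3, 232.0]
ee_rot: [180.0, 0.0, 159.6]
force: [-0.0, 0.6, -1.8]
gripper_width: 23.3
gripper_force: 50.0
[ 591.37385357 -151.28326074  232.04554444] [1.79988637e+02 4.42951889e-02 1.59601168e+02] [-0.02821553  0.5651343  -1.82319254]
[134 250] [131.89889724 244.28164727] [113.07326711 184.50144119]
84 140
```

View pics/over.png

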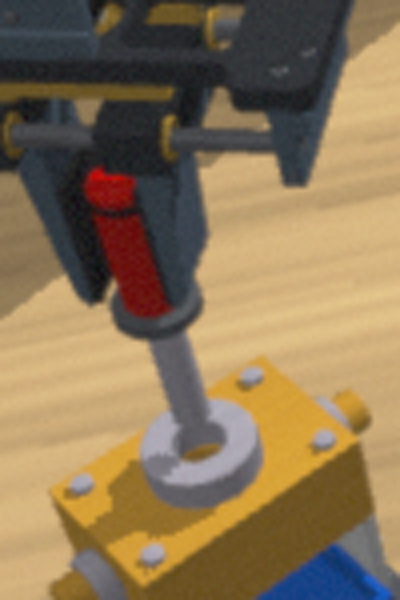

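The rod hovers over the ring: nose at scene about (132,246), ring hole at (134,250), cap at (111,186.5). I'll check the rod's axis line in the image for tilt or offset.

```bash
python3 - <<'E'
import pickle; from h import *
for f,base,rows in (("d2.pkl",[591.37,-151.28,140.5],(192,216)),("d0.pkl",[504.5,193.5,12.5],(172,188))):
    d=pickle.load(open(f,"rb")); im,c=d["scene"]
    hsv=cv2.cvtColor(im,cv2.COLOR_RGB2HSV).astype(int); m=((hsv[...,0]<8)|(hsv[...,0]>172))&(hsv[...,1]>170)&(hsv[...,2]>60)
    b=np.array(base); u0=int(proj(c,b)[0])
    for z in range(74,126,6):
        u=proj(c,b+[0,0,z]); y=int(round(u[1])); 
        u=proj(c,b+[0,0,z]); xs=np.where(m[y,u0-40:u0+40])[0]+u0-40
        if len(xs): print(z,y,u.round(1),xs.min(),xs.max(),(xs.min()+xs.max())/2)
    if f=="d2.pkl":
        for y in range(222,246,4): print(y,im[y,112:146].mean(1).astype(int).tolist())
        for z in (0,20,40,60): print(z,proj(c,b+[0,0,z]).round(1))
E
```

```text
74 212 [122.3 212.3] 114 123 118.5
80 209 [121.4 209.5] 113 122 117.5
86 207 [120.5 206.6] 112 122 117.0
92 204 [119.6 203.7] 111 121 116.0
98 201 [118.7 200.8] 110 120 115.0
104 198 [117.8 197.8] 109 119 114.0
110 195 [116.8 194.8] 108 118 113.0
116 192 [115.9 191.8] 113 114 113.5
122 189 [114.9 188.7] 106 117 111.5
222 [168, 123, 80, 65, 58, 59, 59, 58, 59, 58, 59, 59, 56, 55, 57, 53, 55, 72, 115, 168, 177, 180, 183, 183, 182, 182, 183, 183, 182, 182, 180, 180, 180, 178]
226 [176, 176, 175, 180, 179, 178, 179, 175, 170, 133, 105, 97, 95, 96, 97, 94, 94, 96, 109, 134, 168, 174, 170, 169, 171, 174, 174, 175, 178, 177, 179, 181, 181, 181]
230 [172, 173, 172, 173, 168, 172, 171, 173, 172, 166, 137, 104, 95, 100, 96, 97, 94, 93, 94, 109, 131, 165, 180, 180, 179, 179, 178, 176, 175, 175, 171, 173, 170, 167]
234 [178, 179, 180, 181, 181, 179, 178, 177, 176, 176, 175, 158, 114, 101, 94, 97, 95, 96, 91, 90, 104, 123, 151, 165, 165, 164, 165, 159, 152, 143, 144, 143, 156, 161]
238 [164, 162, 163, 163, 163, 163, 164, 164, 165, 166, 163, 163, 156, 125, 100, 95, 97, 94, 94, 91, 91, 102, 117, 138, 143, 143, 145, 143, 143, 143, 142, 144, 140, 140]
242 [167, 168, 165, 168, 167, 163, 161, 165, 161, 162, 161, 163, 163, 160, 133, 99, 94, 96, 98, 97, 91, 94, 98, 116, 143, 173, 178, 179, 176, 176, 175, 172, 169, 160]
0 [132.4 244.5]
20 [129.8 236.3]
40 [127.1 227.7]
60 [124.3 218.7]
74 190 [308.8 190.2] 304 313 308.5
80 188 [309. 188.] 304 314 309.0
86 186 [309.2 185.7] 303 314 308.5
92 183 [309.3 183.5] 304 315 309.5
98 181 [309.5 181.2] 304 315 309.5
104 179 [309.7 178.8] 304 314 309.0
110 176 [309.9 176.5] 305 314 309.5
116 174 [310.1 174.1] 309 312 310.5
122 172 [310.2 171.7] 305 315 310.0
```

```bash
python3 -m crank '[{"dx":0,"dy":0,"dz":-0.003,"yaw":0},{"dx":0,"dy":0,"dz":-0.003,"yaw":0},{"dx":0,"dy":0,"dz":-0.003,"yaw":0},{"dx":0,"dy":0,"dz":-0.003,"yaw":0},{"dx":0,"dy":0,"dz":-0.003,"yaw":0},{"dx":0,"dy":0,"dz":-0.003,"yaw":0},{"dx":0,"dy":0,"dz":-0.003,"yaw":0},{"dx":0,"dy":0,"dz":-0.003,"yaw":0},{"dx":0,"dy":0,"dz":0,"yaw":0}]';  python3 -m crank '[{"dx":0,"dy":0,"dz":-0.002,"yaw":0},{"dx":0,"dy":0,"dz":-0.002,"yaw":0},{"dx":0,"dy":0,"dz":-0.002,"yaw":0},{"dx":0,"dy":0,"dz":-0.002,"yaw":0},{"dx":0,"dy":0,"dz":0,"yaw":0}]'
```

```text
time_s: 7.25
ee_pos: [591.1, -151.7, 212.1]
ee_rot: [180.0, -0.0, 159.6]
force: [-0.4, 0.5, -1.5]
gripper_width: 22.9
gripper_force: 50.0
time_s: 7.88
ee_pos: [591.1, -151.7, 205.8]
ee_rot: [180.0, -0.0, 159.6]
force: [0.3, -0.5, -1.0]
gripper_width: 23.4
gripper_force: 50.0
```

```bash
python3 -m crank '[{"dx":0,"dy":0,"dz":-0.0015,"yaw":0},{"dx":0,"dy":0,"dz":-0.0015,"yaw":0},{"dx":0,"dy":0,"dz":-0.0015,"yaw":0},{"dx":0,"dy":0,"dz":0,"yaw":0}]'
```

```text
time_s: 8.38
ee_pos: [591.2, -151.7, 202.2]
ee_rot: [180.0, -0.0, 159.6]
force: [0.1, -0.0, -1.7]
gripper_width: 23.0
gripper_force: 50.0
```

```bash
python3 -m crank '[{"dx":0,"dy":0,"dz":-0.0015,"yaw":0},{"dx":0,"dy":0,"dz":-0.0015,"yaw":0},{"dx":0,"dy":0,"dz":-0.0015,"yaw":0},{"dx":0,"dy":0,"dz":0,"yaw":0}]'
```

```text
time_s: 8.88
ee_pos: [591.2, -151.7, 198.6]
ee_rot: [180.0, -0.0, 159.6]
force: [0.6, -0.8, -2.0]
gripper_width: 23.3
gripper_force: 50.0
```

```bash
python3 -m crank '[{"dx":0,"dy":0,"dz":-0.002,"yaw":0},{"dx":0,"dy":0,"dz":-0.002,"yaw":0},{"dx":0,"dy":0,"dz":-0.002,"yaw":0},{"dx":0,"dy":0,"dz":-0.002,"yaw":0},{"dx":0,"dy":0,"dz":-0.002,"yaw":0},{"dx":0,"dy":0,"dz":-0.002,"yaw":0},{"dx":0,"dy":0,"dz":0,"yaw":0}]'
```

```text
time_s: 9.75
ee_pos: [591.2, -151.7, 189.0]
ee_rot: [180.0, -0.0, 159.6]
force: [-0.7, -0.5, -2.1]
gripper_width: 23.3
gripper_force: 50.0
```

```bash
python3 -m crank '[{"dx":0,"dy":0,"dz":-0.0015,"yaw":0},{"dx":0,"dy":0,"dz":-0.0015,"yaw":0},{"dx":0,"dy":0,"dz":-0.0015,"yaw":0},{"dx":0,"dy":0,"dz":0,"yaw":0}]'
```

```text
time_s: 10.25
ee_pos: [591.2, -151.7, 185.4]
ee_rot: [180.0, -0.0, 159.6]
force: [0.3, 0.3, -0.7]
gripper_width: 23.1
gripper_force: 50.0
```

```bash
python3 -m crank '[{"dx":0,"dy":0,"dz":-0.001,"yaw":0},{"dx":0,"dy":0,"dz":-0.001,"yaw":0},{"dx":0,"dy":0,"dz":0,"yaw":0}]'
```

```text
time_s: 10.62
ee_pos: [591.2, -151.7, 183.9]
ee_rot: [180.0, -0.0, 159.6]
force: [0.6, 0.3, -1.9]
gripper_width: 23.6
gripper_force: 50.0
```

```bash
python3 -m crank '[{"dx":0,"dy":0,"dz":-0.001,"yaw":0},{"dx":0,"dy":0,"dz":0,"yaw":0}]'
```

```text
time_s: 10.88
ee_pos: [591.2, -151.8, 183.1]
ee_rot: [180.0, -0.0, 159.6]
force: [-0.6, 0.5, -1.5]
gripper_width: 22.9
gripper_force: 50.0
```

```bash
python3 -m crank '[{"dx":0,"dy":0,"dz":-0.001,"yaw":0},{"dx":0,"dy":0,"dz":0,"yaw":0}]'
```

```text
time_s: 11.12
ee_pos: [591.3, -151.8, 182.7]
ee_rot: [180.0, 0.0, 159.6]
force: [-0.4, -1.0, 0.4]
gripper_width: 23.1
gripper_force: 50.0
```

```bash
python3 -m crank '[{"dx":0,"dy":0,"dz":-0.001,"yaw":0},{"dx":0,"dy":0,"dz":0,"yaw":0}]'
```

```text
time_s: 11.38
ee_pos: [591.4, -151.8, 182.0]
ee_rot: [180.0, 0.0, 159.6]
force: [0.2, -0.9, 3.2]
gripper_width: 23.4
gripper_force: 50.0
```

```bash
python3 -m crank '[{"dx":0,"dy":0,"dz":-0.001,"yaw":0},{"dx":0,"dy":0,"dz":0,"yaw":0}]'
```

```text
time_s: 11.62
ee_pos: [591.5, -151.8, 181.4]
ee_rot: [180.0, 0.1, 159.6]
force: [-0.3, -0.3, 4.3]
gripper_width: 23.2
gripper_force: 50.0
```

```bash
python3 -m crank '[{"dx":0,"dy":0,"dz":-0.001,"yaw":0},{"dx":0,"dy":0,"dz":0,"yaw":0}]'
```

```text
time_s: 11.88
ee_pos: [591.5, -151.8, 180.7]
ee_rot: [180.0, 0.1, 159.6]
force: [-1.1, -0.1, 6.0]
gripper_width: 23.4
gripper_force: 50.0
```

```bash
python3 -m crank '[{"dx":0,"dy":0,"dz":-0.001,"yaw":0},{"dx":0,"dy":0,"dz":-0.001,"yaw":0},{"dx":0,"dy":0,"dz":0,"yaw":0}]' 0 60
```

```text
time_s: 12.25
ee_pos: [591.8, -151.7, 179.6]
ee_rot: [180.0, 0.1, 159.6]
force: [-1.1, 1.4, 6.3]
gripper_width: 23.2
gripper_force: 60.0
```

```bash
python3 -m crank '[{"dx":0,"dy":0,"dz":-0.001,"yaw":0},{"dx":0,"dy":0,"dz":0,"yaw":0}]'
```

```text
time_s: 12.5
ee_pos: [591.9, -151.8, 179.0]
ee_rot: [180.0, 0.1, 159.6]
force: [-0.9, 0.4, 7.3]
gripper_width: 23.0
gripper_force: 60.0
```

```bash
python3 -m crank '[{"dx":0,"dy":0,"dz":-0.001,"yaw":0},{"dx":0,"dy":0,"dz":0,"yaw":0}]'
```

```text
time_s: 12.75
ee_pos: [591.9, -151.8, 178.4]
ee_rot: [180.0, 0.1, 159.6]
force: [-1.3, 0.8, 8.6]
gripper_width: 23.3
gripper_force: 60.0
```

```bash
python3 - <<'E'
from workcell import telemetry, eyes; import cv2,pickle
from h import *
s=telemetry.state(); print(s["ee_pos"],s["force"],s["torque"])
d={n:(eyes.grab_frame(n),eyes.calibration(n)) for n in("scene",)}; pickle.dump(d,open("d3.pkl","wb"))
im,c=d["scene"]
for z in (127,150.4,156.4,216.4): print(z,(proj(c,[591.2,-151.7,z])-[84,160])*5)
cv2.imwrite("pics/press.png",cv2.resize(im[160:280,84:184],None,fx=5,fy=5,interpolation=cv2.INTER_CUBIC)[:,:,::-1])
E
```

```text
[ 591.86921862 -151.82341269  178.43044953] [-1.32652727  0.83286445  8.61571462] [0.13727692 0.38420606 0.00368089]
127 [249.3417983  449.72366816]
150.4 [234.44620228 402.35886073]
156.4 [230.5217877  389.88006223]
216.4 [188.71091584 256.93043793]
```

View pics/press.png

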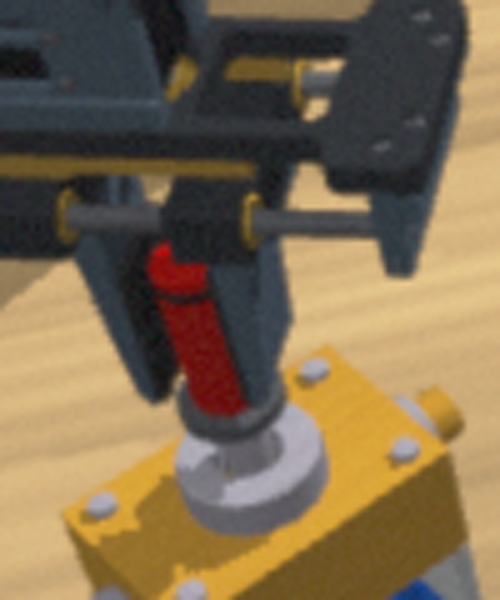

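The rod is upright and the collar still sits about 20 mm above the ring. I see no slip, so I keep pressing with a small x correction.

```bash
python3 -m crank '[{"dx":-0.0005,"dy":0,"dz":-0.001,"yaw":0},{"dx":-0.0005,"dy":0,"dz":-0.001,"yaw":0},{"dx":0,"dy":0,"dz":0,"yaw":0}]'
```

```text
time_s: 13.18
ee_pos: [591.4, -151.7, 176.5]
ee_rot: [179.9, 0.2, 159.5]
force: [-0.0, 0.2, 7.1]
gripper_width: 23.4
gripper_force: 60.0
```

```bash
python3 -m crank '[{"dx":0,"dy":0,"dz":-0.001,"yaw":0},{"dx":0,"dy":0,"dz":-0.001,"yaw":0},{"dx":0,"dy":0,"dz":0,"yaw":0}]'
```

```text
time_s: 13.55
ee_pos: [591.5, -151.9, 174.7]
ee_rot: [180.0, 0.2, 159.6]
force: [-0.2, -1.0, 6.8]
gripper_width: 23.3
gripper_force: 60.0
```

```bash
python3 -m crank '[{"dx":0,"dy":0,"dz":-0.001,"yaw":0},{"dx":0,"dy":0,"dz":-0.001,"yaw":0},{"dx":0,"dy":0,"dz":0,"yaw":0}]'
```

```text
time_s: 13.92
ee_pos: [591.5, -151.8, 173.2]
ee_rot: [179.9, 0.2, 159.6]
force: [-0.1, 1.3, 6.5]
gripper_width: 23.0
gripper_force: 60.0
```

```bash
python3 -m crank '[{"dx":0,"dy":0,"dz":-0.001,"yaw":0},{"dx":0,"dy":0,"dz":-0.001,"yaw":0},{"dx":0,"dy":0,"dz":-0.001,"yaw":0},{"dx":0,"dy":0,"dz":-0.001,"yaw":0},{"dx":0,"dy":0,"dz":0,"yaw":0}]'
```

```text
time_s: 14.55
ee_pos: [591.5, -151.9, 170.1]
ee_rot: [180.0, 0.2, 159.6]
force: [0.8, -0.0, 5.6]
gripper_width: 23.0
gripper_force: 60.0
```

```bash
python3 -m crank '[{"dx":0,"dy":0,"dz":-0.001,"yaw":0},{"dx":0,"dy":0,"dz":-0.001,"yaw":0},{"dx":0,"dy":0,"dz":-0.001,"yaw":0},{"dx":0,"dy":0,"dz":-0.001,"yaw":0},{"dx":0,"dy":0,"dz":0,"yaw":0}]'
```

```text
time_s: 15.18
ee_pos: [591.5, -151.8, 166.9]
ee_rot: [179.9, 0.2, 159.6]
force: [-0.7, -0.1, 6.4]
gripper_width: 23.2
gripper_force: 60.0
```

```bash
python3 -m crank '[{"dx":0,"dy":0,"dz":-0.001,"yaw":0},{"dx":0,"dy":0,"dz":-0.001,"yaw":0},{"dx":0,"dy":0,"dz":-0.001,"yaw":0},{"dx":0,"dy":0,"dz":0,"yaw":0}]'
```

```text
time_s: 15.68
ee_pos: [591.4, -151.8, 164.2]
ee_rot: [180.0, 0.2, 159.6]
force: [-0.0, 0.9, 6.5]
gripper_width: 23.5
gripper_force: 60.0
```

```bash
python3 -m crank '[{"dx":0,"dy":0,"dz":-0.001,"yaw":0},{"dx":0,"dy":0,"dz":-0.001,"yaw":0},{"dx":0,"dy":0,"dz":0,"yaw":0}]'
```

```text
time_s: 16.05
ee_pos: [589.9, -151.7, 160.5]
ee_rot: [-180.0, -0.1, 159.6]
force: [0.2, 0.8, -2.4]
gripper_width: 23.1
gripper_force: 60.0
```

```bash
python3 -m crank '[{"dx":0,"dy":0,"dz":-0.001,"yaw":0},{"dx":0,"dy":0,"dz":-0.001,"yaw":0},{"dx":0,"dy":0,"dz":0,"yaw":0}]'
```

```text
time_s: 16.42
ee_pos: [590.3, -151.8, 159.7]
ee_rot: [-180.0, -0.0, 159.6]
force: [0.1, -0.4, -1.8]
gripper_width: 23.2
gripper_force: 60.0
```

```bash
python3 -m crank '[{"dx":0,"dy":0,"dz":-0.001,"yaw":0},{"dx":0,"dy":0,"dz":-0.001,"yaw":0},{"dx":0,"dy":0,"dz":0,"yaw":0}]'
```

```text
time_s: 16.8
ee_pos: [590.6, -151.8, 158.4]
ee_rot: [180.0, 0.0, 159.6]
force: [0.3, -0.3, -1.1]
gripper_width: 23.0
gripper_force: 60.0
```

The bushing has dropped (the force went back to free-air level). Now I go on gently to the ring.

```bash
python3 -m crank '[{"dx":0,"dy":0,"dz":-0.001,"yaw":0},{"dx":0,"dy":0,"dz":-0.001,"yaw":0},{"dx":0,"dy":0,"dz":0,"yaw":0}]'
```

```text
time_s: 17.18
ee_pos: [590.5, -151.8, 156.7]
ee_rot: [-180.0, 0.0, 159.6]
force: [0.5, -0.1, -1.2]
gripper_width: 23.1
gripper_force: 60.0
```

```bash
python3 -m crank '[{"dx":0,"dy":0,"dz":-0.001,"yaw":0},{"dx":0,"dy":0,"dz":-0.001,"yaw":0},{"dx":0,"dy":0,"dz":0,"yaw":0}]'
```

```text
time_s: 17.55
ee_pos: [590.5, -151.9, 155.1]
ee_rot: [-180.0, 0.0, 159.6]
force: [1.2, -1.4, -1.7]
gripper_width: 23.2
gripper_force: 60.0
```

```bash
python3 -m crank '[{"dx":0,"dy":0,"dz":-0.001,"yaw":0},{"dx":0,"dy":0,"dz":0,"yaw":0}]'
```

```text
time_s: 17.8
ee_pos: [590.5, -151.9, 155.1]
ee_rot: [180.0, 0.0, 159.6]
force: [-1.8, -1.0, 4.0]
gripper_width: 23.4
gripper_force: 60.0
```

```bash
python3 -m crank '[{"dx":0,"dy":0,"dz":-0.001,"yaw":0},{"dx":0,"dy":0,"dz":0,"yaw":0}]'
```

```text
time_s: 18.05
ee_pos: [590.6, -151.9, 155.1]
ee_rot: [180.0, 0.1, 159.6]
force: [-2.0, -0.6, 8.7]
gripper_width: 22.9
gripper_force: 60.0
```

```bash
python3 -m crank '[{"dx":0,"dy":0,"dz":-0.0005,"yaw":0},{"dx":0,"dy":0,"dz":0,"yaw":0},{"dx":0,"dy":0,"dz":0,"yaw":0}]'
```

```text
time_s: 18.42
ee_pos: [590.6, -151.9, 155.1]
ee_rot: [180.0, 0.1, 159.6]
force: [-2.4, -1.1, 11.4]
gripper_width: 23.2
gripper_force: 60.0
```

```bash
python3 -m crank '[{"dx":0,"dy":0,"dz":-0.001,"yaw":0},{"dx":0,"dy":0,"dz":0,"yaw":0},{"dx":0,"dy":0,"dz":0,"yaw":0},{"dx":0,"dy":0,"dz":0,"yaw":0},{"dx":0,"dy":0,"dz":0,"yaw":0},{"dx":0,"dy":0,"dz":0,"yaw":0},{"dx":0,"dy":0,"dz":0,"yaw":0},{"dx":0,"dy":0,"dz":0,"yaw":0},{"dx":0,"dy":0,"dz":0,"yaw":0},{"dx":0,"dy":0,"dz":0,"yaw":0}]'; python3 - <<'E'
import pickle; from h import *
# rest hole from the lifted view, z=76
d=pickle.load(open("d1.pkl","rb")); im,c=d["scene"]; x0,y0,x1,y1=300,187,317,201
up=cv2.resize(im[y0:y1,x0:x1],None,fx=8,fy=8,interpolation=cv2.INTER_CUBIC).max(2)
t,m=cv2.threshold(up,0,255,cv2.THRESH_BINARY_INV+cv2.THRESH_OTSU); print(t)
for k in cv2.findContours(m,cv2.RETR_EXTERNAL,cv2.CHAIN_APPROX_NONE)[0]:
    if cv2.contourArea(k)>1000:
        e=cv2.fitEllipse(k); uv=[(e[0][0]+.5)/8-.5+x0,(e[0][1]+.5)/8-.5+y0]; print(np.round(uv,2),np.array(e[1])/8,plane(c,uv,76))
# block top corners from top view 0
im,c=pickle.load(open("d0.pkl","rb"))["top"]
cr=np.array([[86,398],[208,383],[213,500],[98,515]]);cr=np.c_[180+cr[:,0]/3,195+(cr[:,1]-300)/3]-.33
P=np.array([plane(c,q,76) for q in cr]);print(P.round(1).tolist(),P.mean(0))
E
```

```text
time_s: 19.68
ee_pos: [590.6, -151.9, 155.1]
ee_rot: [180.0, 0.1, 159.6]
force: [-3.8, 1.3, 14.2]
gripper_width: 23.4
gripper_force: 60.0
83.0
[308.2  193.97] [ 7.8374486 11.4540844] [503.94151177 193.01593147  76.        ]
[[533.3, 234.3, 76.0], [544.4, 157.6, 76.0], [470.9, 152.2, 76.0], [460.2, 223.4, 76.0]] [502.19291171 191.90274005  76.        ]
```

```bash
python3 -m crank '[{"dx":0,"dy":0,"dz":0.003,"yaw":0},{"dx":0,"dy":0,"dz":0.005,"yaw":0},{"dx":0,"dy":0,"dz":0.01,"yaw":0},{"dx":0,"dy":0,"dz":0.02,"yaw":0},{"dx":0,"dy":0,"dz":0.03,"yaw":0},{"dx":0,"dy":0,"dz":0.03,"yaw":0},{"dx":0,"dy":0,"dz":0.02,"yaw":0},{"dx":0,"dy":0,"dz":0.005,"yaw":0},{"dx":0,"dy":0,"dz":0,"yaw":0}]'; python3 -m crank '[{"dx":-0.0107,"dy":0.0432,"dz":0,"yaw":0},{"dx":-0.0107,"dy":0.0432,"dz":0,"yaw":0},{"dx":-0.0107,"dy":0.0432,"dz":0,"yaw":0},{"dx":-0.0107,"dy":0.0432,"dz":0,"yaw":0},{"dx":-0.0107,"dy":0.0432,"dz":0,"yaw":0},{"dx":-0.0107,"dy":0.0432,"dz":0,"yaw":0},{"dx":-0.0107,"dy":0.0432,"dz":0,"yaw":0},{"dx":-0.0107,"dy":0.0432,"dz":0,"yaw":0},{"dx":-0.0107,"dy":0.0432,"dz":0,"yaw":0},{"dx":-0.0107,"dy":0.0432,"dz":0,"yaw":0}]';python3 -m crank '[{"dx":0,"dy":0,"dz":0,"yaw":0},{"dx":0,"dy":0,"dz":0,"yaw":0},{"dx":0,"dy":0,"dz":0,"yaw":0}]'; python3 - <<'E'
from workcell import telemetry, eyes; import cv2,pickle
from h import *
s=telemetry.state(); print(s["ee_pos"],s["force"])
d={n:(eyes.grab_frame(n),eyes.calibration(n)) for n in("scene","top")}; pickle.dump(d,open("d4.pkl","wb"))
a=cv2.resize(d["scene"][0][90:240,240:370],None,fx=3,fy=3,interpolation=cv2.INTER_CUBIC); b=cv2.resize(d["top"][0][150:250,355:455],(390,450),interpolation=cv2.INTER_CUBIC)
cv2.imwrite("pics/back.png",np.hstack([a,b])[:,:,::-1])
c=d["scene"][1];print((proj(c,[504.8,193.8,s["ee_pos"][2]-91.3])-[240,90])*3)
E
```

```text
time_s: 20.8
ee_pos: [590.2, -151.6, 250.5]
ee_rot: [180.0, -0.0, 159.6]
force: [0.8, -1.0, -0.8]
gripper_width: 23.1
gripper_force: 60.0
time_s: 22.05
ee_pos: [503.9, 194.8, 249.6]
ee_rot: [-179.9, -0.1, 159.6]
force: [-0.3, 0.4, -1.1]
gripper_width: 22.9
gripper_force: 60.0
time_s: 22.42
ee_pos: [504.9, 192.9, 250.4]
ee_rot: [-180.0, -0.0, 159.5]
force: [-0.4, -0.5, -1.8]
gripper_width: 22.9
gripper_force: 60.0
[504.93583486 192.88734961 250.4288119 ] [-0.4242535  -0.45914677 -1.75640253]
[213.65881656 215.35096034]
```

View pics/back.png

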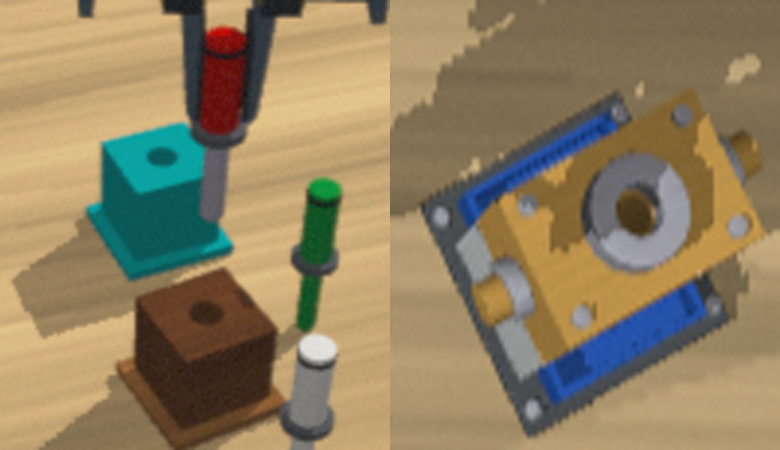

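The rod hangs upright above the brown rest hole (nose at crop (213,217), as predicted), and the bore is open in the top view. I lower it the way it came.

```bash
python3 -m crank '[{"dx":0,"dy":0,"dz":-0.02,"yaw":0},{"dx":0,"dy":0,"dz":-0.025,"yaw":0},{"dx":0,"dy":0,"dz":-0.025,"yaw":0},{"dx":0,"dy":0,"dz":-0.02,"yaw":0},{"dx":0,"dy":0,"dz":-0.005,"yaw":0},{"dx":0,"dy":0,"dz":0,"yaw":0},{"dx":0,"dy":0,"dz":0,"yaw":0}]'; python3 -m crank '[{"dx":0,"dy":0,"dz":-0.0025,"yaw":0},{"dx":0,"dy":0,"dz":-0.0025,"yaw":0},{"dx":0,"dy":0,"dz":-0.0025,"yaw":0},{"dx":0,"dy":0,"dz":-0.0025,"yaw":0},{"dx":0,"dy":0,"dz":0,"yaw":0}]'
```

```text
time_s: 23.4
ee_pos: [505.4, 194.0, 175.5]
ee_rot: [179.9, 0.1, 159.6]
force: [1.1, -0.4, -1.7]
gripper_width: 23.4
gripper_force: 60.0
time_s: 24.02
ee_pos: [504.7, 193.8, 166.5]
ee_rot: [-180.0, -0.0, 159.6]
force: [0.1, 0.8, -1.9]
gripper_width: 23.1
gripper_force: 60.0
```

```bash
python3 -m crank '[{"dx":0,"dy":0,"dz":-0.002,"yaw":0},{"dx":0,"dy":0,"dz":-0.002,"yaw":0},{"dx":0,"dy":0,"dz":-0.002,"yaw":0},{"dx":0,"dy":0,"dz":0,"yaw":0}]'
```

```text
time_s: 24.52
ee_pos: [504.8, 193.8, 161.8]
ee_rot: [-180.0, -0.0, 159.6]
force: [0.6, -0.7, -0.8]
gripper_width: 23.6
gripper_force: 60.0
```

```bash
python3 -m crank '[{"dx":0,"dy":0,"dz":-0.0025,"yaw":0},{"dx":0,"dy":0,"dz":-0.0025,"yaw":0},{"dx":0,"dy":0,"dz":-0.0025,"yaw":0},{"dx":0,"dy":0,"dz":0,"yaw":0}]'
```

```text
time_s: 25.02
ee_pos: [504.7, 193.8, 155.7]
ee_rot: [-180.0, -0.0, 159.6]
force: [0.5, -0.4, -1.4]
gripper_width: 23.3
gripper_force: 60.0
```

```bash
python3 -m crank '[{"dx":0,"dy":0,"dz":-0.006,"yaw":0},{"dx":0,"dy":0,"dz":-0.006,"yaw":0},{"dx":0,"dy":0,"dz":-0.006,"yaw":0},{"dx":0,"dy":0,"dz":-0.006,"yaw":0},{"dx":0,"dy":0,"dz":-0.006,"yaw":0},{"dx":0,"dy":0,"dz":0,"yaw":0}]'
```

```text
time_s: 25.78
ee_pos: [504.6, 193.7, 131.5]
ee_rot: [-180.0, -0.0, 159.6]
force: [-0.7, -1.2, -2.0]
gripper_width: 23.1
gripper_force: 60.0
```

```bash
python3 -m crank '[{"dx":0,"dy":0,"dz":-0.006,"yaw":0},{"dx":0,"dy":0,"dz":-0.006,"yaw":0},{"dx":0,"dy":0,"dz":-0.006,"yaw":0},{"dx":0,"dy":0,"dz":-0.006,"yaw":0},{"dx":0,"dy":0,"dz":-0.004,"yaw":0},{"dx":0,"dy":0,"dz":0,"yaw":0}]'
```

```text
time_s: 26.52
ee_pos: [504.6, 193.8, 109.3]
ee_rot: [-180.0, -0.0, 159.6]
force: [-0.4, 0.1, -0.6]
gripper_width: 23.3
gripper_force: 60.0
```

```bash
python3 -m crank '[{"dx":0,"dy":0,"dz":-0.001,"yaw":0},{"dx":0,"dy":0,"dz":-0.001,"yaw":0},{"dx":0,"dy":0,"dz":0,"yaw":0}]'
```

```text
time_s: 26.9
ee_pos: [504.8, 193.8, 108.0]
ee_rot: [180.0, 0.0, 159.6]
force: [-0.4, -0.0, -1.5]
gripper_width: 23.2
gripper_force: 60.0
```

```bash
python3 -m crank '[{"dx":0,"dy":0,"dz":-0.0015,"yaw":0},{"dx":0,"dy":0,"dz":-0.0015,"yaw":0},{"dx":0,"dy":0,"dz":-0.0015,"yaw":0},{"dx":0,"dy":0,"dz":0,"yaw":0}]'
```

```text
time_s: 27.4
ee_pos: [504.8, 193.8, 104.2]
ee_rot: [-180.0, -0.0, 159.6]
force: [-0.7, -1.0, -1.7]
gripper_width: 23.0
gripper_force: 60.0
```

```bash
python3 -m crank '[{"dx":0,"dy":0,"dz":-0.001,"yaw":0},{"dx":0,"dy":0,"dz":0,"yaw":0}]'
```

```text
time_s: 27.65
ee_pos: [504.9, 193.9, 103.7]
ee_rot: [180.0, 0.0, 159.6]
force: [0.5, -0.3, -0.3]
gripper_width: 23.0
gripper_force: 60.0
```

```bash
python3 -m crank '[{"dx":0,"dy":0,"dz":-0.0005,"yaw":0},{"dx":0,"dy":0,"dz":0,"yaw":0}]'
```

```text
time_s: 27.9
ee_pos: [505.0, 193.9, 103.7]
ee_rot: [180.0, 0.0, 159.6]
force: [-0.7, 0.0, 4.0]
gripper_width: 23.0
gripper_force: 60.0
```

It is seated at the same height as before. I release, lift and clear the view.

```bash
python3 -m crank '[{"dx":0,"dy":0,"dz":0,"yaw":0},{"dx":0,"dy":0,"dz":0,"yaw":0},{"dx":0,"dy":0,"dz":0,"yaw":0},{"dx":0,"dy":0,"dz":0,"yaw":0},{"dx":0,"dy":0,"dz":0,"yaw":0},{"dx":0,"dy":0,"dz":0,"yaw":0}]' 0.7; python3 -m crank '[{"dx":0,"dy":0,"dz":0.01,"yaw":0},{"dx":0,"dy":0,"dz":0.03,"yaw":0},{"dx":0,"dy":0,"dz":0.04,"yaw":0},{"dx":0,"dy":0,"dz":0.04,"yaw":0},{"dx":0,"dy":0,"dz":0.03,"yaw":0}]'; python3 -m crank '[{"dx":-0.0475,"dy":0.0539,"dz":0,"yaw":0},{"dx":-0.0475,"dy":0.0539,"dz":0,"yaw":0},{"dx":-0.0475,"dy":0.0539,"dz":0,"yaw":0},{"dx":-0.0475,"dy":0.0539,"dz":0,"yaw":0},{"dx":-0.0475,"dy":0.0539,"dz":0,"yaw":0},{"dx":-0.0475,"dy":0.0539,"dz":0,"yaw":0},{"dx":-0.0475,"dy":0.0539,"dz":0,"yaw":0},{"dx":-0.0475,"dy":0.0539,"dz":0,"yaw":0},{"dx":0,"dy":0,"dz":0,"yaw":0},{"dx":0,"dy":0,"dz":0,"yaw":0}]'; python3 - <<'E'
from workcell import eyes; from h import *
s,t=eyes.grab_frame("scene"),eyes.grab_frame("top")
a=s[150:320,80:350]; a=cv2.resize(a,(540,340),interpolation=cv2.INTER_CUBIC)
b=cv2.resize(t[150:300,150:450],(540,260),interpolation=cv2.INTER_CUBIC)
cv2.imwrite("pics/final.png",np.vstack([a,b])[:,:,::-1])
E
```

```text
time_s: 28.65
ee_pos: [504.8, 193.9, 103.1]
ee_rot: [180.0, -0.0, 159.6]
force: [0.0, -0.1, -0.0]
gripper_width: 63.8
gripper_force: 0.0
time_s: 29.28
ee_pos: [505.2, 194.0, 225.3]
ee_rot: [179.9, 0.1, 159.6]
force: [0.0, -0.1, -0.5]
gripper_width: 63.6
gripper_force: 0.0
time_s: 30.52
ee_pos: [200.9, 538.4, 223.3]
ee_rot: [-180.0, 0.0, 159.6]
force: [-0.0, 0.1, 0.4]
gripper_width: 63.8
gripper_force: 0.0
```

View pics/final.png

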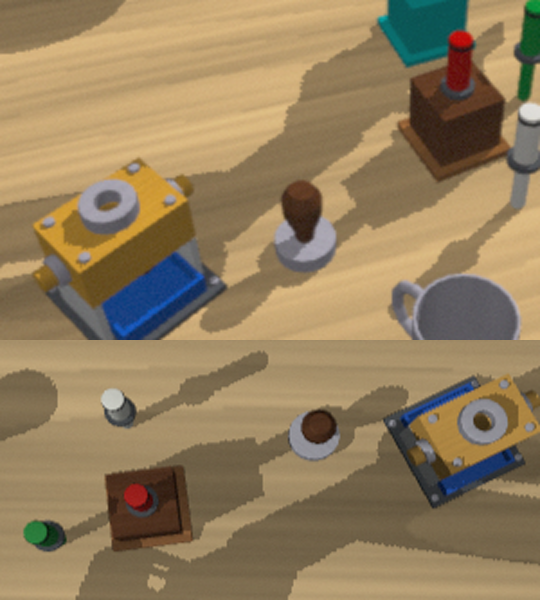

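The rod is back in its rest with the collar on the block (scene crop (458,65)). The stand and bystanders are undisturbed. The bushing is hidden under the valve body. The force dropped to free-air level with the nose about 41 mm deep, which fits the bushing falling into the tray.

```bash
python3 -c "
from workcell import ticket; print(ticket.job_done())"
```

```text
the job is handed in; nothing more can be done
None
```

I handed the job in at about 31 s: the bushing was pressed out, the collar was held on the stop ring at about 16 N for 1 s, and the rod is back in its rest; the bushing is out of sight under the valve body, so that it lies in the tray is judged from the force drop at about 41 mm depth.

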